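Stock the insert carrier for a board repair

ROBOT

A 7-joint arm with a two-finger parallel gripper is mounted at the origin on a cart in front of the work surface, level with it; the furniture and walls round the work are solid. World frame = base frame: x ahead of the robot, y to its left, z up, the work surface at z = 0. Lengths are in mm, angles in rad, forces in N, time in s.
With the tool pointing down it reaches from about 425 to 975 mm from the base axis. Payload 16.7 kg.
Tool frame: the origin (TCP) lies at the very end of the fingers, on their centre line; the grasp point (between the pads) lies behind it (manip.pinch_z is the z of the grasp point in the tool frame, in mm); z points along the fingers, x is the direction in which the jaws open and shut, and the axes are right-handed (so a half turn about z gives the same grasp; the last joint's range is limited). The gripper opens to 85 mm and grips with 20 to 120 N. Pads are 22 mm wide; open, the fingers measure 114 mm over their backs; the gripper's body (76 mm by 85 mm) begins 54 mm behind the grasp point. The pads swing forward as they close: fully open they stand 13 mm farther back than shut.
Start: joints at [-1.437, 0.426, 0.074, 1.606, -0.034, 1.111, -0.067], TCP at [189.01, 647.959, 231.302] pointing down, gripper open.
Joint ranges: [-2.85, 2.85], [-0.5, 2.14], [-1.23, 1.37], [0.21, 2.46], [-1.02, 4.16], [0.16, 2.05], [-2.73, 2.73]. Speed limits (rad/s): [1.89, 1.89, 2.39, 2.39, 3.01, 3.01, 3.01].

INTERFACE

Orientations are given as [roll, pitch, yaw] about the fixed x, y, z axes, in that order (R = Rz(yaw) Ry(pitch) Rx(roll)).
In Python, from rig import manip gives the robot as it stands. The module is installed in compiled form; this text tells all that it offers.
- The arm moves only by the tool apply_moves, never from a script. Its argument "motion" is a list that holds one entry, the list of rows, each a list of 5 numbers: the shift along the world's x, y, z in cm, then the turn about the world's z in rad, then the opening, from -1 (shut) to 1 (fully open). In form: [[[dx, dy, dz, roll, claw], ...]]. A call has exactly 8 rows; each row shifts and turns the commanded pose from where the row before left it; what a row does not reach is not made up. A row lasts 1/10 s, in which the tool goes at most 50 mm and 8.59 degrees, less where a joint would pass 70% of its speed; a pose out of reach is approached as far as the arm can. A call is refused whole if a number of a shift passes 5 or a number of a turn 0.15, either way. A call with a gripper value outside its range is refused whole. The fingers move at their own pace and stop on an object; "force" is the grip in N (left out, the last holds). Time passes only in rows, so rows that do not move let the fingers close, or fill a call up. It gives the time, the measured TCP pose, the force and the opening at its end, in the units of the state.
- manip.state(): the state, without advancing time (a new reading comes with each control period).
- manip.camera(name): name is "side" or "top" or "wrist"; returns the picture (420x560x3 uint8, red, green, blue); there is no depth.
- manip.camera_model(name): a dict with "fx", "fy", "cx", "cy" (pixels), "D" ([k1, k2, p1, p2, k3] as OpenCV has them; the pictures are not rectified), "world_to_cam" (4x4, takes a point from world to camera coordinates). Camera axes: x right, y down, z forward; pixel columns grow to the right and rows downward; lengths in mm; the calibration is good to about 2 mm. A picture is of the moment at which its call begins: read the wrist's pose just before it. camera_model takes no time and is no camera call; for the wrist camera it gives the pose at the moment of the call.
- manip.finish_job(): hands the job in, once; it reports no verdict.
The state is a dict: "clock": time; "joints": joint angles; "joint_vel": joint speeds; "effort": joint torques, N m; "position": TCP position; "orientation": TCP orientation; "force": force on the tool from outside, world axes, zero at the start; "moment": the same for the moment, N m; "width": finger opening in mm.
Only numpy, scipy, OpenCV 4.12 (cv2) and the standard library are available. Lean on these libraries where they do the work, as an engineer would, in place of code of your own. Each camera call takes 0.05 s, during which the arm holds its last target. There are 200 camera calls.

TASK

Stock the carrier for the next board repair: stand the solder reel in the wide round nest and the tallest of the three screw-cap jars, the solder paste, in the narrow round cup, lay the UV torch centred in its rest between the two pairs of cheeks, and set the screw box flat in the rectangular nest. Set each one down, do not drop it. Solder and paste bring their own flux, so leave the other two jars, the wide flux jar and the small grease jar, standing where they are.

Things in the scene. Friction and masses are not known exactly. Their poses are not given: they have to be found in the camera images.
- solder_spool: Reel of solder wire standing on its flange: blue flanges, pale wire between them; diameter 54, height 34 mm. Origin: centre of its underside, z up. Grasp it from above across the flanges.
- paste_jar: The tallest of three screw-cap jars (solder paste): diameter 40, height 45 mm, ribbed white cap, white and green body. Origin: centre of its underside, z up. Grasp it round cap and body.
- uv_torch: Small grey pocket UV torch, a straight tube with flats, lying: 98 mm long along its y, 23 mm wide and high. Origin: middle of its length on its underside, z up. Grasp it across its x at the middle. Either end may point either way.
- screw_box: Small flat screw box, closed, blue lid on a pale box: 50 (x) x 67 (y) x 21 (z) mm. Origin: centre of its underside, z up. Grasp it across its x. The lid is shut and stays so.
- flux_jar: Look-alike, stays where it is: the widest of the three screw-cap jars, black cap, diameter 48, height 34 mm. Origin: centre of its underside.
- grease_jar: Look-alike, stays where it is: the smallest of the three screw-cap jars, red cap, diameter 33, height 28 mm. Origin: centre of its underside.
- spool_nest: Wide, low, round grey nest for the solder reel: bore 66 mm, wall 12 mm high above its floor, rim flared to 73 mm inside, 79 mm outside. Origin: centre of its floor, 8 mm above the worktop, z up. On an insert plate in one bay of the dark flat carrier (204 x 216 mm, fixed; 4 bays, centres 98 mm apart in x, 104 mm in y; bays are swapped between starts).
- jar_nest: Narrow, deeper round grey cup for the tallest jar: bore 52 mm, wall 16 mm high above its floor, rim flared to 60 mm inside, 66 mm outside. Origin: centre of its floor, 8 mm above the worktop, z up. In another bay of the carrier. Behind the carrier stands a drawer cabinet (front about 0.71 m ahead of the base): swing in clear of it.
- box_nest: Rectangular grey nest for the screw box: inside 62 mm along its x, 79 mm along its y, walls 12 mm high with flared lips; its two long sides (+x, -x) have 43 mm wide gaps in the middle for the fingers. The box lies with its 67 mm length along the nest's y, either way round. Origin: centre of its floor, 8 mm above the worktop, z up. In another bay of the carrier.
- torch_rest: Rest for the torch: two pairs of grey cheeks, 34 mm apart along x, 15 mm high with flared lips, 31 mm to each side (along y) of the middle, 46 mm free between the pairs for the fingers, ends open. The torch lies on the floor between the cheeks, along y, middle over the origin. Origin: middle of its floor, 8 mm above the worktop, z up. In another bay of the carrier.
Mind the look-alikes: they are no part of the job. What is shaped like the screw_box but pink or purple is not meant.

How it is judged:
By the outcome, as a careful person would: the job done as asked, in the order asked, and still so for the second after the job is handed in, with the robot touching nothing.
It also fails if it takes over 88 s, if anything falls off the work surface, if the arm or the gripper's body presses on something with over 40 N, if the wrist force passes 120 N, or if a joint passes its speed limit or range.

## Working session

There is one attempt and no reset: what is moved stays moved. The work goes in short steps, Python scripts to look and compute and a tool call to move; the robot and the scene stay as the last step left them, time stands still between calls to the robot, and variables do not carry over. Pictures are saved under pics/ and viewed, about 12 in all and at most 16, crops included, and the job is handed in when it is done.

Besides the shell and the picture viewer there is one more tool, called after "Request:" as name(argument=value, ...), one argument or row to a line, values as JSON. apply_moves: Moves the arm, as the interface text tells. Its arguments: {"type":"object","properties":{"motion":{"type":"array"},"force":{"type":"number"}},"required":["motion"]}

```bash
mkdir -p pics
python3 - <<'E'
from rig import manip
import cv2,numpy as np
s=manip.state();print(s, manip.pinch_z)
for n in("top","side"):
    im=manip.camera(n);np.save(f"pics/{n}0.npy",im);cv2.imwrite(f"pics/{n}0.png",cv2.resize(im[:,:,::-1],(800,600),interpolation=cv2.INTER_CUBIC))
    print(n,manip.camera_model(n))
E
```

```text
{'clock': 0.0, 'joints': array([-1.43651998,  0.42675164,  0.07385862,  1.60664987, -0.03407306,
        1.1108012 , -0.0671347 ]), 'joint_vel': array([-0.00062087,  0.00013893,  0.00081511,  0.00139634, -0.00011342,
       -0.00064555, -0.00010882]), 'effort': array([ 3.12393444e-03, -9.49801898e+01,  3.76277536e+00, -4.63503492e+01,
        1.95008592e-02,  1.01493645e-02,  7.98157794e-05]), 'position': array([188.91050128, 647.57569768, 230.57882768]), 'orientation': array([3.14146363e+00, 1.34463308e-03, 1.28695716e+00]), 'force': array([-0.55124299,  0.11837327, -0.49776963]), 'moment': array([ 0.01236002, -0.01867037,  0.004534  ]), 'width': 85.32141495157501} -18.700000000000003
top {'fx': 396.5943700030217, 'fy': 396.5943700030217, 'cx': 286.2542262401749, 'cy': 206.88785627835867, 'D': array([-0.00105309,  0.        ,  0.        ,  0.        ,  0.        ]), 'world_to_cam': array([[ 1.16392960e-02, -9.99668461e-01,  2.29672646e-02,
         4.53185753e+01],
       [-9.96479001e-01, -1.35032903e-02, -8.27481818e-02,
         5.69745872e+02],
       [ 8.30308812e-02, -2.19232663e-02, -9.96305798e-01,
         9.46986664e+02],
       [ 0.00000000e+00,  0.00000000e+00,  0.00000000e+00,
         1.00000000e+00]])}
side {'fx': 398.75541723655346, 'fy': 398.75541723655346, 'cx': 282.877712584273, 'cy': 207.12722900514711, 'D': array([0.03035336, 0.        , 0.        , 0.        , 0.        ]), 'world_to_cam': array([[-9.97864135e-01, -6.41910678e-02,  1.21109424e-02,
         5.60673987e+02],
       [-4.03900916e-02,  4.60579035e-01, -8.86699269e-01,
         5.08263063e+01],
       [ 5.13401267e-02, -8.85294561e-01, -4.62187983e-01,
         1.04705005e+03],
       [ 0.00000000e+00,  0.00000000e+00,  0.00000000e+00,
         1.00000000e+00]])}
```

View pics/top0.png

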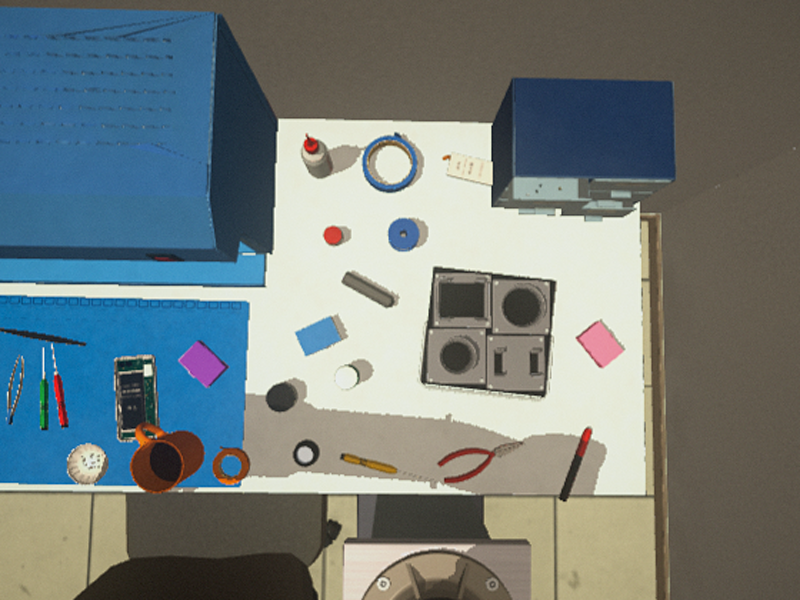

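View pics/side0.png

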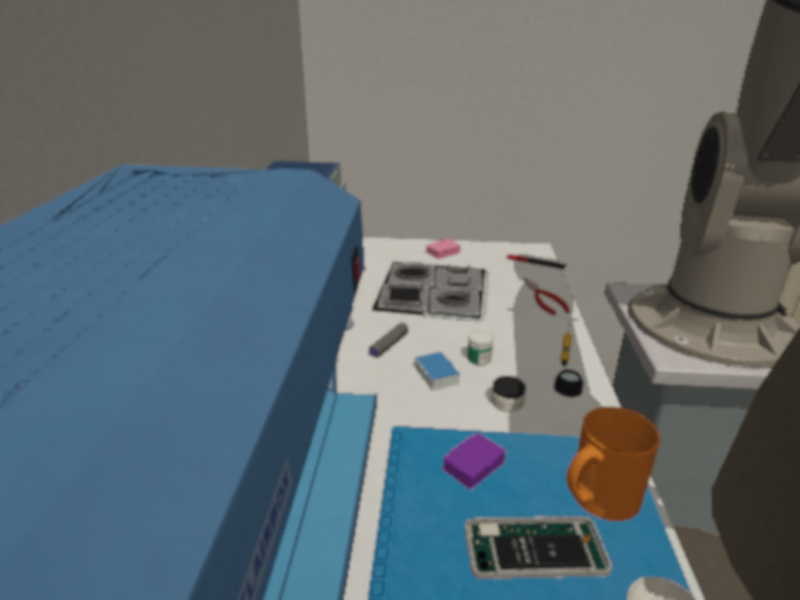

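The top view shows the carrier at about (488,331): box nest top left, round nests at (522,306) and (458,355), torch rest at bottom right. It also shows the spool at (403,234), the torch at (368,288), the blue box at (320,335), the white-capped paste jar at (347,376), and the flux jar probably at (281,396). The grease jar is at (333,235).

```bash
cat > h.py <<'E'
import cv2,numpy as np
from rig import manip
def ray(m,uv,z):
    uv=np.atleast_2d(np.float64(uv))[:,None]
    K=np.array([[m['fx'],0,m['cx']],[0,m['fy'],m['cy']],[0,0,1]])
    n=cv2.undistortPoints(uv,K,m['D'])[:,0]
    T=m['world_to_cam'];R,t=T[:3,:3],T[:3,3]
    c=-R.T@t;d=np.c_[n,np.ones(len(n))]@R
    return c+d*((z-c[2])/d[:,2])[:,None]
def blobs(im,lo,hi,amin=60):
    h=cv2.cvtColor(im,cv2.COLOR_RGB2HSV)
    cs,_=cv2.findContours(cv2.inRange(h,np.array(lo),np.array(hi)),cv2.RETR_EXTERNAL,cv2.CHAIN_APPROX_NONE)
    return [c[:,0] for c in cs if cv2.contourArea(c)>amin]
def rect(m,c,z):
    p=ray(m,c,z)[:,:2]
    (x,y),(w,h),a=cv2.minAreaRect(np.float32(p));return np.round([x,y,w,h,np.deg2rad(a)],3)
E
python3 - <<'E'
from h import *
im=np.load('pics/top0.npy');m=manip.camera_model('top')
x0,y0,x1,y1=280,180,400,285
cv2.imwrite('pics/carr.png',cv2.resize(im[y0:y1,x0:x1,::-1],None,fx=5.7,fy=5.7,interpolation=cv2.INTER_CUBIC))
def inb(c,b): q=c.mean(0);return b[0]<q[0]<b[2] and b[1]<q[1]<b[3]
for nm,lo,hi,z,b in[('spool',(100,100,50),(130,255,255),34,(265,145,300,185)),
 ('box',(95,70,60),(130,255,255),21,(200,215,245,255)),
 ('paste',(0,0,215),(179,255,255),45,(230,250,255,280)),
 ('torch',(0,0,0),(179,80,140),21,(235,185,280,220)),
 ('grease',(0,120,60),(8,255,255),28,(220,150,245,175)),
 ('carrier',(0,0,0),(179,255,130),8,(290,180,390,280))]:
    for c in blobs(im,lo,hi,30):
        if inb(c,b): print(nm,c.mean(0).round(1),rect(m,c,z))
h=cv2.cvtColor(im,cv2.COLOR_RGB2HSV)
print(h[262:266,232:256:3,:].tolist()[0]); print(h[201,240:275:4].tolist())
E
```

```text
spool [282.  165.9] [6.73136e+02 6.43000e+01 5.43650e+01 4.88380e+01 1.50000e-02]
box [222.1 235. ] [4.98649e+02 2.07293e+02 4.53340e+01 6.60920e+01 4.56000e-01]
torch [257.5 202.6] [578.754 122.049  97.419  23.121   1.076]
grease [232.5 164.2] [6.71058e+02 1.85415e+02 2.73310e+01 2.68630e+01 2.20000e-02]
carrier [341.7 232. ] [511.076 -86.158 217.415 203.261   1.471]
[[40, 16, 236], [60, 3, 236], [39, 8, 234], [38, 12, 234], [38, 16, 235], [37, 19, 236], [53, 45, 73], [21, 39, 171]]
[[36, 16, 237], [41, 27, 209], [22, 43, 107], [21, 39, 130], [24, 43, 124], [24, 44, 92], [23, 43, 132], [22, 37, 178], [40, 13, 237]]
```

View pics/carr.png

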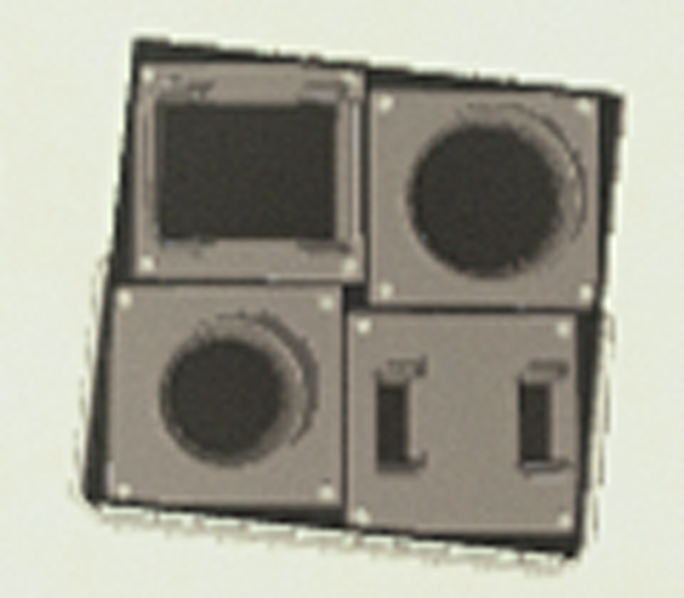

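Crop: spool nest at (485,198), jar nest at (222,400), box nest at (247,172). The torch rest's two dark slots are at (392,425) and (535,425), so the torch lies along the image's horizontal.

Run:
```python
from h import *
im=np.load('pics/top0.npy');m=manip.camera_model('top')
x0,y0=280,180;f=5.7
big=cv2.resize(im[y0:285,x0:400],None,fx=f,fy=f,interpolation=cv2.INTER_CUBIC)
print('cam',(-m['world_to_cam'][:3,:3].T@m['world_to_cam'][:3,3]).round())
up=lambda c:(np.float64(c)+.5)/f-.5+[x0,y0]
g=cv2.cvtColor(big,cv2.COLOR_RGB2GRAY)
cs,_=cv2.findContours(cv2.inRange(g,0,85),cv2.RETR_LIST,cv2.CHAIN_APPROX_NONE)
for c in cs:
    if cv2.contourArea(c)>1500: print('dark',c[:,0].mean(0).round(),rect(m,up(c[:,0]),8))
cs,_=cv2.findContours(cv2.inRange(g,185,255),cv2.RETR_LIST,cv2.CHAIN_APPROX_NONE)
for c in cs:
    if 30<cv2.contourArea(c)<600: print('dot',c[:,0].mean(0).round(),ray(m,up(c[:,0].mean(0)),8)[0].round(1))
# paste: non-white disk with edges
h=cv2.cvtColor(im,cv2.COLOR_RGB2HSV)
w=im[250:285,225:275]
cv2.imwrite('pics/obj.png',np.hstack([cv2.resize(a[:,:,::-1],(390,300),interpolation=cv2.INTER_CUBIC) for a in(im[245:285,217:269],im[140:180,256:308])]))
```

```text
cam [489.  74. 990.]
dark [533. 423.] [ 4.56933e+02 -1.64370e+02  3.70710e+01  1.35850e+01  8.00000e-03]
dark [393. 428.] [ 455.597 -105.373   18.672   39.124    1.57 ]
dark [223. 402.] [ 4.65208e+02 -2.98150e+01  5.38050e+01  5.42300e+01  1.00000e-02]
dark [487. 202.] [ 553.813 -143.402   67.293   66.318    1.028]
dark [246. 171.] [564.839 -38.554  78.953  62.582   1.567]
dark [482. 199.] [ 554.152 -142.705  102.233   96.613    1.566]
dark [330. 319.] [510.867 -86.495 216.212 202.722   1.468]
dot [480. 557.] [ 399.1 -140.7    8. ]
dot [425. 551.] [ 401.5 -116.7    8. ]
dot [376. 546.] [403.3 -95.3   8. ]
dot [328. 540.] [405.8 -75.    8. ]
dot [173. 523.] [412.4  -7.8   8. ]
dot [565. 521.] [ 415.1 -177.5    8. ]
dot [127. 517.] [414.6  11.9   8. ]
dot [595. 522.] [ 414.9 -190.7    8. ]
dot [361. 516.] [416.1 -89.2   8. ]
dot [327. 493.] [426.1 -74.3   8. ]
dot [124. 490.] [426.3  13.6   8. ]
dot [601. 469.] [ 437.3 -193.3    8. ]
dot [606. 411.] [ 462.2 -196.     8. ]
dot [563. 328.] [ 498.  -177.4    8. ]
dot [612. 331.] [ 497.  -198.6    8. ]
dot [363. 326.] [498.2 -90.    8. ]
dot [327. 303.] [508.  -74.2   8. ]
dot [124. 298.] [508.8  14.    8. ]
dot [586. 292.] [ 513.9 -187.4    8. ]
dot [386. 291.] [513.5 -99.8   8. ]
dot [350. 266.] [524.1 -84.2   8. ]
dot [146. 264.] [524.    4.5   8. ]
dot [584. 106.] [ 595.5 -187.5    8. ]
dot [385. 103.] [595.7 -99.7   8. ]
dot [350.  77.] [606.6 -84.1   8. ]
dot [148.  75.] [606.6   4.6   8. ]
```

View pics/obj.png

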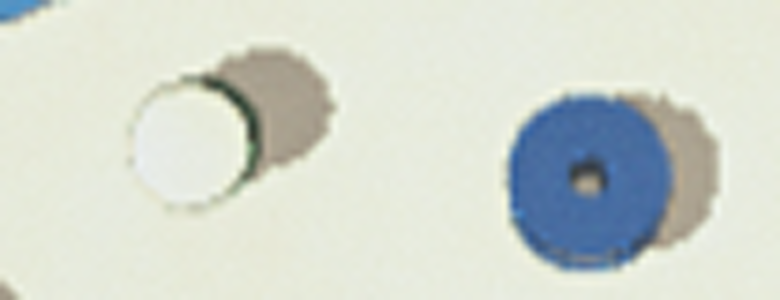

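Request:
apply_moves(
  motion=[
    [[3,-3.6,0,-0.08,1],[3,-3.6,0,-0.08,1],[3,-3.6,0,-0.08,1],[3,-3.6,0,-0.08,1],[3,-3.6,0,-0.08,1],[3,-3.6,0,-0.08,1],[3,-3.6,0,-0.08,1],[3,-3.6,0,-0.08,1]],
  ],
)

```text
clock: 0.9
position: [429.8, 358.2, 231.2]
orientation: [-3.141, 0.0, 0.644]
force: [0.0, 0.6, 0.3]
width: 85.2
```

Request:
apply_moves(
  motion=[
    [[3,-3.6,0,-0.08,1],[3,-3.6,0,-0.08,1],[3,-3.6,0,-0.08,1],[3,-3.6,0,-0.08,1],[3,-3.6,0,-0.08,1],[3,-3.6,0,-0.08,1],[2,-3.6,0,-0.08,1],[0,0,0,0,1]],
  ],
)

```text
clock: 1.7
position: [630.9, 101.4, 231.1]
orientation: [3.139, -0.0, 0.077]
force: [-0.2, -0.5, 0.2]
width: 85.4
```

Run:
```python
from h import *
s=manip.state();m=manip.camera_model('wrist');im=manip.camera('wrist')
print(s['clock'],s['position'],s['orientation'],s['joints'].round(2));np.save('pics/w1.npy',im);cv2.imwrite('pics/w1.png',im[:,:,::-1]);print(m)
t=manip.camera_model('top')
print('spool',ray(t,[282.2,163.1],34),'paste',ray(t,[241.8,263.7],45))
```

```text
1.7 [630.90705249 101.43586278 231.11798044] [ 3.13862492e+00 -3.63736875e-04  7.67270289e-02] [-0.68  0.41  0.55  1.72 -0.23  1.09  0.03]
{'fx': 311.09216247865254, 'fy': 311.09216247865254, 'cx': 276.88346811243434, 'cy': 206.9806740623272, 'D': array([-0.01433092,  0.        ,  0.        ,  0.        ,  0.        ]), 'world_to_cam': array([[ 9.97101089e-01,  7.60881408e-02,  1.15184475e-04,
        -6.36933798e+02],
       [ 7.23457046e-02, -9.48524892e-01,  3.08328766e-01,
         1.08484070e+01],
       [ 2.35694179e-02, -3.07426615e-01, -9.51279853e-01,
         3.96562356e+02],
       [ 0.00000000e+00,  0.00000000e+00,  0.00000000e+00,
         1.00000000e+00]])}
spool [[675.30163356  63.87406101  34.        ]] paste [[431.55215895 156.18534947  45.        ]]
```

View pics/w1.png

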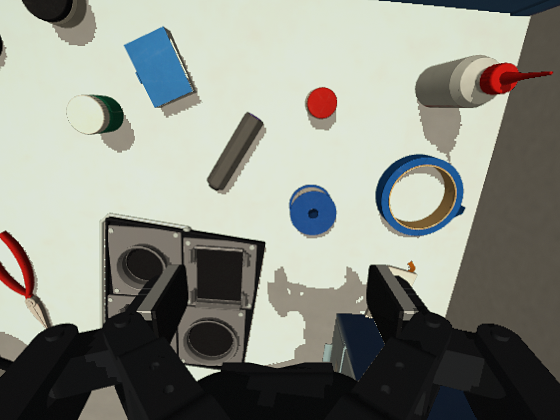

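The wrist view shows the spool at (313,212), paste jar cap (88,114), torch (236,150), box (162,68) and the carrier at lower left, with no obstruction at the spool.

Run:
```python
from h import *
im=np.load('pics/w1.npy');m=manip.camera_model('wrist')
for c in blobs(im,(100,100,50),(130,255,255),300):
    q=c.mean(0)
    if 280<q[0]<340 and 180<q[1]<240:
        print('spool hull',q,rect(m,c,34),'hole?')
    if 120<q[0]<200 and q[1]<110: print('box',q,rect(m,c,21),rect(m,c,15))
g=cv2.cvtColor(im,cv2.COLOR_RGB2GRAY)
cs,_=cv2.findContours(cv2.inRange(g,0,70),cv2.RETR_LIST,cv2.CHAIN_APPROX_NONE)
for c in cs:
    q=c[:,0].mean(0)
    if 300<q[0]<325 and 200<q[1]<225 and cv2.contourArea(c)>10:
        print('hole',q,ray(m,q,34)[0].round(1))
cs,_=cv2.findContours(cv2.inRange(g,0,140),cv2.RETR_LIST,cv2.CHAIN_APPROX_NONE)
for c in cs:
    q=c[:,0].mean(0)
    if 200<q[0]<265 and 110<q[1]<190 and cv2.contourArea(c)>300: print('torch',q,rect(m,c,12),rect(m,c,21))
h=cv2.cvtColor(im,cv2.COLOR_RGB2HSV)
print('carrier dots')
cs,_=cv2.findContours(cv2.inRange(g,185,255),cv2.RETR_LIST,cv2.CHAIN_APPROX_NONE)
for c in cs:
    q=c[:,0].mean(0)
    if 105<q[0]<262 and 215<q[1]<370 and 3<cv2.contourArea(c)<40: print(q.round(1),ray(m,q,8)[0].round(1))
for n,z,q in[('paste cap ctr',45,(84,114))]: print(n,ray(m,q,z))
cv2.imwrite('pics/w1c.png',np.hstack([cv2.resize(im[90:140,60:130,::-1],(420,300),interpolation=cv2.INTER_CUBIC),cv2.resize(im[180:240,280:345,::-1],(325,300),interpolation=cv2.INTER_CUBIC)]))
```

```text
spool hull [311.70588235 209.52941176] [6.73581e+02 7.39160e+01 5.22130e+01 5.96210e+01 9.40000e-02] hole?
box [157.95024876  66.80099502] [4.9592e+02 2.1187e+02 4.7813e+01 6.6401e+01 4.6100e-01] [4.93749e+02 2.12351e+02 4.86260e+01 6.75300e+01 4.61000e-01]
hole [312.78787879 213.27272727] [674.2  70.1  34. ]Traceback (most recent call last):
  File "<stdin>", line 17, in <module>
  File "h.py", line 15, in rect
    p=ray(m,c,z)[:,:2]
      ~~~^^^^^^^
  File "h.py", line 6, in ray
    n=cv2.undistortPoints(uv,K,m['D'])[:,0]
      ~~~~~~~~~~~~~~~~~~~^^^^^^^^^^^^^
cv2.error: OpenCV(4.12.0) /io/opencv/modules/core/src/matrix_transform.cpp:181: error: (-215:Assertion failed) _src.dims() <= 2 && esz <= 32 in function 'transpose'
```

```bash
cat >> h.py <<'E'
def snap(n,tag):
    s=manip.state();m=manip.camera_model(n);im=manip.camera(n)
    np.save(f'pics/{tag}.npy',np.array([im,m],dtype=object),allow_pickle=True);return s,m,im
E
python3 - <<'E'
from h import *
print(manip.state()['position'],manip.state()['joint_vel'].round(3))
s,m,im=snap('wrist','w2')
print('t',m['world_to_cam'][:3,3])
for c in blobs(im,(100,100,50),(130,255,255),300):
    q=c.mean(0)
    if 280<q[0]<340 and 180<q[1]<240: print('spool hull',q,rect(m,c,34))
    if 120<q[0]<200 and q[1]<110: print('box',q,rect(m,c,21),rect(m,c,15))
g=cv2.cvtColor(im,cv2.COLOR_RGB2GRAY)
def cont(lo,hi,b,a0,a1):
    cs,_=cv2.findContours(cv2.inRange(g,lo,hi),cv2.RETR_LIST,cv2.CHAIN_APPROX_NONE)
    for c in cs:
        c=c[:,0];q=c.mean(0)
        if b[0]<q[0]<b[2] and b[1]<q[1]<b[3] and a0<cv2.contourArea(c)<a1: yield q,c
for q,c in cont(0,70,(300,200,325,225),5,500): print('hole',q,ray(m,q,34)[0].round(1))
for q,c in cont(0,140,(200,110,265,190),300,9e9): print('torch',q,rect(m,c,12),rect(m,c,21))
for q,c in cont(185,255,(105,215,262,370),2,40): print('dot',q.round(1),ray(m,q,8)[0].round(1))
cv2.imwrite('pics/w2c.png',np.hstack([cv2.resize(im[90:140,60:130,::-1],(420,300),interpolation=cv2.INTER_CUBIC),cv2.resize(im[180:240,280:345,::-1],(325,300),interpolation=cv2.INTER_CUBIC)]))
E
```

```text
[629.79460848 104.55750459 230.89064452] [-0.047 -0.017 -0.048  0.014 -0.003 -0.001 -0.   ]
t [-636.11739971   11.18061002  396.89634453]
spool hull [312.27941176 212.82352941] [6.73755e+02 7.02340e+01 5.21380e+01 6.13360e+01 3.97000e-01]
box [160.035  69.91 ] [4.97755e+02 2.09062e+02 4.76520e+01 6.63980e+01 4.51000e-01] [4.95616e+02 2.09495e+02 4.84620e+01 6.75270e+01 4.51000e-01]
hole [313.38709677 216.35483871] [675.3  66.4  34. ]
hole [320.8        200.92142857] [681.5  85.6  34. ]
torch [233.79166667 162.68518519] [581.09  122.9    99.577  29.968   1.08 ] [582.147 124.41   97.101  29.223   1.08 ]
dot [146.8 312.4] [ 464.6 -102.6    8. ]
dot [110. 301.] [414.7 -88.4   8. ]
dot [116.5 292. ] [424.8 -73.1   8. ]
dot [252.  249.7] [605.5   5.5   8. ]
dot [188.1 244.9] [523.1   5.6   8. ]
dot [175.9 237.1] [507.5  15.1   8. ]
dot [111.4 232. ] [425.4  15.4   8. ]
dot [180.8 226.8] [513.9  29.9   8. ]
dot [174.8 225.8] [506.4  30.7   8. ]
dot [169.  224.9] [499.1  31.2   8. ]
dot [161.  223.4] [489.1  32.4   8. ]
dot [152. 222.] [477.8  33.4   8. ]
dot [146.  220.8] [470.3  34.4   8. ]
dot [140. 220.] [462.8  34.9   8. ]
dot [134.  218.9] [455.3  35.7   8. ]
dot [128.8 217.7] [448.9  36.8   8. ]
dot [123. 217.] [441.7  37.1   8. ]
dot [117. 216.] [434.2  37.9   8. ]
```

View pics/w2c.png

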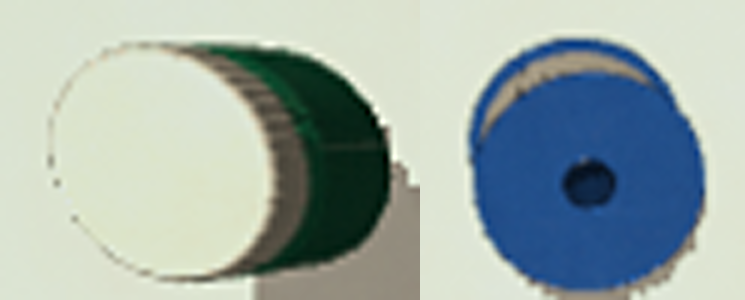

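Spool estimates: (675.3,63.9) from the top view and (675,66.5) from the wrist view while the arm was still settling. I'll use (675,65). The insert plates are square with the world.

Request:
apply_moves(
  motion=[
    [[2.3,-2,0,-0.07,1],[2.2,-2.1,-2,0,1],[0,0,-4,0,1],[0,0,-4,0,1],[0,0,-2,0,1],[0,0,0,0,1],[0,0,0,0,1],[0,0,0,0,1]],
  ],
)

```text
clock: 2.6
position: [674.8, 67.6, 113.0]
orientation: [-3.141, -0.002, 0.018]
force: [-0.1, 0.4, 0.5]
width: 85.5
```

Run:
```python
from h import *
s,m,im=snap('wrist','w3');print(s['clock'],s['position'],s['orientation'],s['joint_vel'].round(3))
cv2.imwrite('pics/w3.png',im[:,:,::-1])
for c in blobs(im,(100,100,50),(130,255,255),300): print('blue',c.mean(0),rect(m,c,34))
g=cv2.cvtColor(im,cv2.COLOR_RGB2GRAY)
```

```text
2.6 [674.7968312   67.63100605 113.04217204] [-3.14091302e+00 -2.09072609e-03  1.78452024e-02] [ 0.003 -0.005  0.001 -0.    -0.    -0.002 -0.001]
blue [277.53398058 213.66990291] [6.75424e+02 6.96340e+01 5.26430e+01 5.90880e+01 1.60000e-02]
blue [436.15107914 181.04076739] [7.95447e+02 9.66790e+01 9.20120e+01 9.73660e+01 5.70000e-01]
blue [29.71291866 28.5215311 ] [5.13462e+02 1.94781e+02 4.37780e+01 3.79810e+01 4.55000e-01]
```

View pics/w3.png

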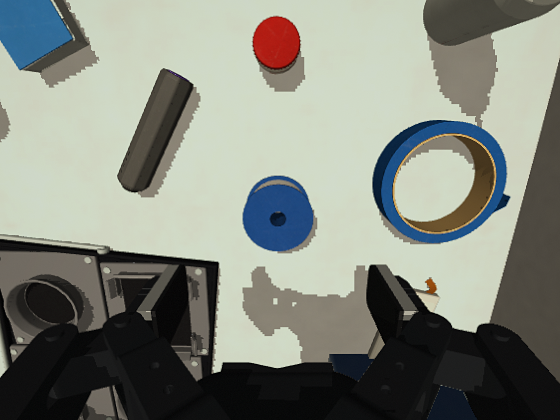

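The spool's hole is at (278,219), with the tape to the right and the torch to the left, both clear of the jaws.

Run:
```python
from h import *
im,m=np.load('pics/w3.npy',allow_pickle=True)
im=im.astype(np.uint8)
print(ray(m,[[278,218.5]],34))
im,m=np.load('pics/w2.npy',allow_pickle=True)
print('paste',ray(m,[[86.5,116.3]],45))
```

```text
[[675.83236843  66.36476559  34.        ]]
paste [[430.12643242 159.10853801  45.        ]]
```

Request:
apply_moves(
  motion=[
    [[0.1,-0.2,-3,0,1],[0,0,-3,0,1],[0,0,-2.5,0,1],[0,0,-1.4,0,1],[0,0,-0.1,0,1],[0,0,0,0,-0.2],[0,0,0,0,-0.5],[0,0,0,0,-0.5]],
  ],
  force=40,
)

```text
clock: 3.45
position: [675.8, 65.0, 13.1]
orientation: [-3.141, -0.002, 0.017]
force: [-3.1, 0.8, 7.1]
width: 51.9
```

Request:
apply_moves(
  motion=[
    [[0,0,0,0,-0.5],[0,0,0,0,-0.5],[0,0,0,0,-0.5],[0,0,0,0,-0.5],[0,0,0,0,-0.5],[0,0,1,0,-0.5],[0,0,1,0,-0.5],[0,0,1,0,-0.5]],
  ],
)

```text
clock: 4.25
position: [675.3, 65.0, 42.7]
orientation: [-3.141, -0.001, 0.017]
force: [0.3, -0.0, -2.9]
width: 51.9
```

Request:
apply_moves(
  motion=[
    [[-0.5,-1,3,0,-0.5],[-2.3,-4,2,0,-0.5],[-2.3,-4,0,0,-0.5],[-2.3,-4,0,0,-0.5],[-2.3,-4,0,0,-0.5],[-2.3,-3.8,0,0,-0.5],[0,0,0,0,-0.5],[0,0,0,0,-0.5]],
  ],
)

```text
clock: 5.05
position: [555.0, -143.8, 92.2]
orientation: [-3.141, -0.001, 0.015]
force: [0.7, 0.6, -3.3]
width: 51.8
```

Run:
```python
from h import *
s,m,im=snap('wrist','w4');print(s['clock'],s['position'],s['orientation'],s['joint_vel'].round(3),s['width'])
cv2.imwrite('pics/w4.png',im[:,:,::-1])
```

```text
5.05 [ 555.02993746 -143.79835865   92.16519087] [-3.14129606e+00 -1.11259314e-03  1.45166307e-02] [-0.032  0.014 -0.027 -0.019 -0.006 -0.001 -0.007] 51.76453260444735
```

View pics/w4.png

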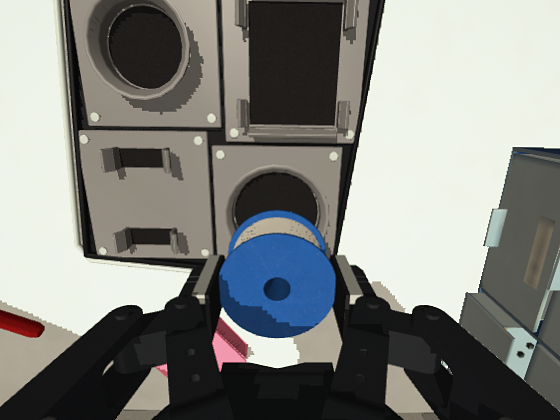

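Run:
```python
from h import *
im,m=np.load('pics/w4.npy',allow_pickle=True)
im=im.astype(np.uint8);g=cv2.cvtColor(im,cv2.COLOR_RGB2GRAY)
for x,y in[(220,155),(333,156),(84,140),(196,140),(91,250),(204,252),(96,118),(180,118),(235,132),(350,137)]:
    p=g[y-9:y+10,x-9:x+10].astype(float);w=np.clip(p-170,0,None);yy,xx=np.mgrid[y-9:y+10,x-9:x+10]
    q=np.array([(xx*w).sum(),(yy*w).sum()])/max(w.sum(),1); print((x,y),q.round(1),ray(m,q,8)[0].round(1))
print('hole',ray(m,[277,289],92.2-13+34)[0])
```

```text
(220, 155) [219.8 154. ] [512.9 -97.7   8. ]
(333, 156) [333.2 155.7] [595.5 -97.8   8. ]
(84, 140) [ 83.2 138.7] [414.8 -87.9   8. ]
(196, 140) [197.6 140. ] [497.4 -87.8   8. ]
(91, 250) [ 87.3 256.4] [ 401.6 -181.9    8. ]
(204, 252) [204.6 252.1] [ 497.4 -176.5    8. ]
(96, 118) [ 94.2 116.4] [425.3 -72.3   8. ]
(180, 118) [0. 0.] [375.5  -0.6   8. ]
(235, 132) [233.6 132.2] [523.4 -82.1   8. ]
(350, 137) [352.  136.2] [608.1 -83.6   8. ]
hole [ 555.09554456 -142.67198098  113.2       ]
```

Wrist dots put the nest centre near (554.3,-142), with the spool above it at (555.1,-142.7). Descending.

Request:
apply_moves(
  motion=[
    [[-0.1,0.1,-2,0,-0.5],[0,0,-2,0,-0.5],[0,0,-1.5,0,-0.5],[0,0,-0.7,0,-0.5],[0,0,-0.4,0,-0.5],[0,0,-0.2,0,-0.5],[0,0,0,0,-0.5],[0,0,0,0,-0.5]],
  ],
)

```text
clock: 5.9
position: [554.5, -141.9, 23.7]
orientation: [3.142, -0.001, 0.017]
force: [-0.3, -0.3, -2.8]
width: 51.9
```

Request:
apply_moves(
  motion=[
    [[0,0,-0.1,0,-0.5],[0,0,-0.1,0,-0.5],[0,0,-0.05,0,-0.5],[0,0,0,0,-0.5],[0,0,0,0,-0.5],[0,0,0,0,-0.5],[0,0,0,0,-0.5],[0,0,0,0,-0.5]],
  ],
)

```text
clock: 6.7
position: [554.3, -141.9, 21.1]
orientation: [-3.141, -0.0, 0.017]
force: [-3.2, 0.6, 6.2]
width: 51.9
```

Request:
apply_moves(
  motion=[
    [[0,0,0,0,0.2],[0,0,0,0,0.45],[0,0,0,0,0.7],[0,0,0,0,0.7],[0,0,1,0,0.7],[0,0,4,0,0.8],[0,0,4,0,1],[-2.4,4,1,0,1]],
  ],
)

```text
clock: 7.5
position: [533.6, -106.1, 125.3]
orientation: [3.139, -0.007, 0.011]
force: [1.8, 1.1, -0.4]
width: 85.1
```

Request:
apply_moves(
  motion=[
    [[-1.6,4,0,0,1],[-1.6,4.3,0,0,1],[-1.6,4.3,0,0,1],[-1.6,4.3,0,0,1],[-1.6,4.3,0,0,1],[-1.5,4.2,0,0,1],[-0.3,0.6,0,0,1],[0,0,0,0,1]],
  ],
)

```text
clock: 8.3
position: [431.7, 159.5, 121.2]
orientation: [-3.141, -0.0, 0.02]
force: [0.5, -1.0, -0.1]
width: 85.3
```

Run:
```python
from h import *
s,m,im=snap('wrist','w5');print(s['clock'],s['position'],s['orientation'],s['joint_vel'].round(3),s['width'])
cv2.imwrite('pics/w5.png',im[:,:,::-1])
t=manip.camera('top');cv2.imwrite('pics/t5.png',cv2.resize(t[140:290,180:400,::-1],(800,545),interpolation=cv2.INTER_CUBIC))
```

```text
8.3 [431.74953752 159.46947644 121.19330317] [-3.14100625e+00 -2.65643078e-04  1.99103988e-02] [ 0.046  0.005  0.029  0.002 -0.    -0.003  0.032] 85.32309240010437
```

View pics/w5.png

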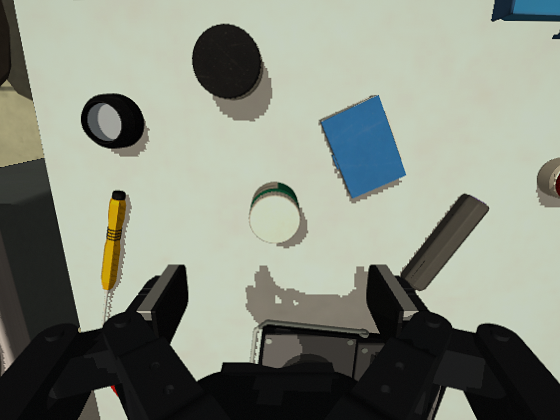

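The wrist view shows the paste jar cap at (275,219), the box at (362,147) and the torch at (446,240). The box is well clear of the jaws.

Run:
```python
from h import *
im,m=np.load('pics/w5.npy',allow_pickle=True)
im=im.astype(np.uint8);h=cv2.cvtColor(im,cv2.COLOR_RGB2HSV);g=h[...,2]
print(h[219,240:310:3].tolist());print(h[185:255:3,275].tolist())
print('cap',ray(m,[[275,219]],45)[0])
for c in blobs(im,(95,70,60),(130,255,255),1000):
    q=c.mean(0);print('box',q,rect(m,c,21),rect(m,c,16))
for c in blobs(im,(0,0,0),(179,90,135),1000):
    q=c.mean(0)
    if 400<q[0]<480 and q[1]<290: print('torch',q,rect(m,c,12))
```

```text
[[35, 23, 203], [35, 23, 203], [36, 24, 204], [23, 43, 189], [45, 25, 208], [44, 25, 208], [41, 29, 208], [41, 29, 208], [43, 30, 210], [42, 32, 209], [42, 28, 208], [42, 32, 209], [42, 32, 208], [41, 31, 208], [42, 32, 209], [40, 33, 208], [39, 33, 208], [38, 33, 207], [42, 32, 208], [42, 32, 210], [19, 55, 116], [20, 40, 127], [33, 27, 169], [39, 25, 205]]
[[19, 60, 106], [57, 65, 75], [51, 58, 92], [22, 52, 127], [45, 24, 210], [45, 24, 209], [44, 26, 209], [43, 28, 209], [45, 24, 209], [42, 28, 208], [42, 28, 208], [41, 29, 208], [42, 28, 208], [42, 31, 209], [40, 34, 208], [40, 33, 209], [38, 34, 205], [38, 32, 205], [38, 32, 206], [31, 34, 194], [41, 24, 210], [41, 24, 206], [44, 25, 208], [42, 25, 207]]
cap [430.38276116 158.77461666  45.        ]
box [363.65168539 146.50561798] [4.97704e+02 2.08858e+02 4.82650e+01 6.68650e+01 4.52000e-01] [4.9909e+02 2.0825e+02 4.9257e+01 6.8239e+01 4.5200e-01]
```

View pics/t5.png

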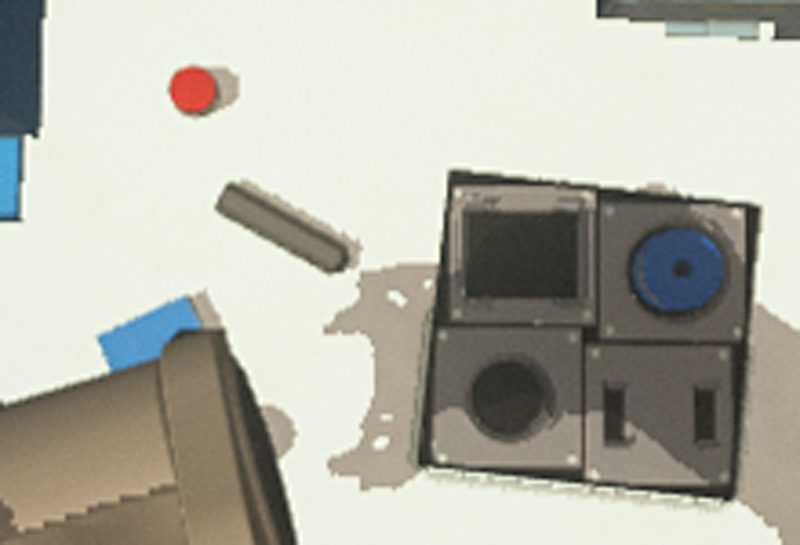

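The spool sits in its nest at (682,268) in this crop, flat and central. Going down to the jar.

Request:
apply_moves(
  motion=[
    [[-0.1,-0.2,-3,0,1],[0,0,-3,0,1],[0,0,-2.5,0,1],[0,0,-1.5,0,1],[0,0,-0.1,0,1],[0,0,0,0,0.4],[0,0,0,0,-0.2],[0,0,0,0,-0.6]],
  ],
)

```text
clock: 9.2
position: [431.7, 156.3, 20.6]
orientation: [-3.141, -0.001, 0.017]
force: [0.3, -0.5, 0.1]
width: 44.2
```

Request:
apply_moves(
  motion=[
    [[0,0,0,0,-0.6],[0,0,0,0,-0.6],[0,0,0,0,-0.6],[0,0,0,0,-0.6],[0,0,1,0,-0.6],[0,0,3,0,-0.6],[0,0,3,0,-0.6],[0,0,0.5,0,-0.6]],
  ],
)

```text
clock: 10.0
position: [432.5, 156.8, 97.9]
orientation: [-3.139, -0.003, 0.017]
force: [-0.7, -0.7, -2.1]
width: 37.3
```

Request:
apply_moves(
  motion=[
    [[0.7,-3.8,0,0,-0.6],[0.7,-4,0,0,-0.6],[0.7,-4,0,0,-0.6],[0.7,-4,0,0,-0.6],[0.6,-2.8,0,0,-0.6],[0,0,0,0,-0.6],[0,0,0,0,-0.6],[0,0,0,0,-0.6]],
  ],
)

```text
clock: 10.8
position: [464.9, -29.0, 94.6]
orientation: [-3.141, 0.0, 0.018]
force: [0.2, -0.4, -0.3]
width: 37.2
```

Run:
```python
from h import *
s,m,im=snap('wrist','w6');print(s['clock'],s['position'],s['orientation'],s['joint_vel'].round(3),s['width'],s['force'])
cv2.imwrite('pics/w6.png',im[:,:,::-1])
```

```text
10.8 [464.91387022 -28.96067047  94.63786078] [-3.14121848e+00  3.31612894e-04  1.79693148e-02] [-0.009  0.001 -0.003  0.001  0.    -0.001  0.003] 37.1994581396184 [ 0.24010963 -0.43111419 -0.31080148]
```

View pics/w6.png

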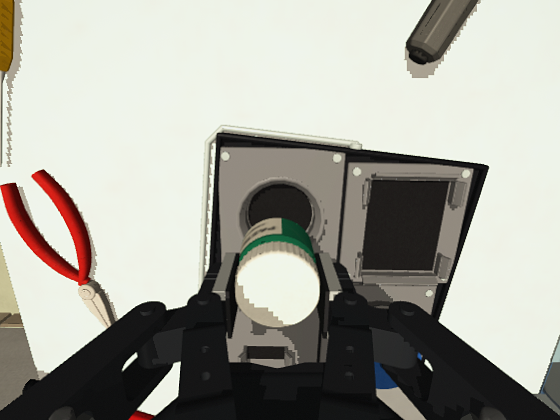

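The jar hangs upright with its cap at (279,285), beside the cup rim. The plate dots are at (226,157) and (338,157).

Run:
```python
from h import *
im,m=np.load('pics/w6.npy',allow_pickle=True)
print(ray(m,[(226,157),(338,157)],8).round(1), ray(m,[(278,284),(236,284),(320,284)],119).round(1))
print(ray(m,[(252,205),(313,205),(282,180)],24))
```

```text
[[426.6  14.5   8. ]
 [509.3  16.    8. ]] [[465.4 -23.2 119. ]
 [447.1 -23.6 119. ]
 [483.7 -22.9 119. ]]
[[446.81170622 -17.25200968  24.        ]
 [490.72714188 -16.47716697  24.        ]
 [467.99706145   1.51561019  24.        ]]
```

Request:
apply_moves(
  motion=[
    [[0.2,-0.1,-2,0,-0.6],[0,0,-2,0,-0.6],[0,0,-1.2,0,-0.6],[0,0,-0.6,0,-0.6],[0,0,-0.4,0,-0.6],[0,0,-0.2,0,-0.6],[0,0,-0.1,0,-0.6],[0,0,0,0,-0.6]],
  ],
)

```text
clock: 11.65
position: [467.4, -30.8, 30.0]
orientation: [-3.141, -0.001, 0.017]
force: [0.7, 0.8, -1.2]
width: 37.1
```

Request:
apply_moves(
  motion=[
    [[0,0,-0.1,0,-0.6],[0,0,-0.05,0,-0.6],[0,0,0,0,-0.6],[0,0,0,0,-0.6],[0,0,0,0,-0.6],[0,0,0,0,-0.6],[0,0,0,0,-0.6],[0,0,0,0,-0.6]],
  ],
)

```text
clock: 12.45
position: [467.4, -30.8, 28.8]
orientation: [-3.141, -0.001, 0.017]
force: [-4.1, 0.1, 15.1]
width: 37.4
```

Request:
apply_moves(
  motion=[
    [[0,0,0,0,-0.3],[0,0,0,0,0],[0,0,0,0,0.4],[0,0,0,0,0.4],[0,0,1,0,0.4],[0,0,4,0,0.8],[0,0,3,0,1],[2.2,3,0,-0.1,1]],
  ],
)

```text
clock: 13.25
position: [489.4, -3.6, 112.4]
orientation: [-3.139, -0.004, -0.089]
force: [1.1, 0.5, -0.1]
width: 85.8
```

Request:
apply_moves(
  motion=[
    [[3,4.1,0,-0.1,1],[3,4.1,0,-0.1,1],[3,4.1,0,-0.1,1],[0,0,0,-0.1,1],[0,0,0,0,1],[0,0,0,0,1],[0,0,0,0,1],[0,0,0,0,1]],
  ],
)

```text
clock: 14.05
position: [577.5, 119.4, 108.6]
orientation: [-3.141, 0.0, -0.483]
force: [0.1, -0.1, 0.4]
width: 85.3
```

Run:
```python
from h import *
s,m,im=snap('wrist','w7');print(s['clock'],s['position'],s['orientation'],s['joint_vel'].round(3),s['width'])
t=manip.camera('top');np.save('pics/t7.npy',t)
cv2.imwrite('pics/w7.png',np.hstack([cv2.resize(im[:,:,::-1],(400,300)),cv2.resize(t[170:290,260:400,::-1],(350,300),interpolation=cv2.INTER_CUBIC)]))
for c in blobs(im,(0,0,0),(179,90,100),1000):
    q=c.mean(0)
    if q[1]<300: print('torch?',q,rect(m,c,12),rect(m,c,21))
```

```text
14.05 [577.4953927  119.3748876  108.58901522] [-3.14110402e+00  1.25802377e-04 -4.82979205e-01] [-0.     0.004 -0.002 -0.004 -0.003 -0.001 -0.006] 85.3110945386735
torch? [275.53818182 198.68727273] [578.089 123.827  99.572  23.178   1.077] [579.441 126.289  95.833  22.308   1.077]
```

View pics/w7.png

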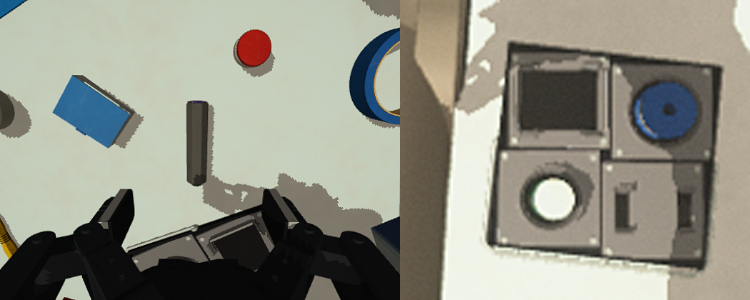

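The paste jar stands in the cup, the spool is seated, and the torch is straight between the jaws. Torch at (578.7,122.4) from both views. Going down.

Request:
apply_moves(
  motion=[
    [[0.1,0.3,-3,-0.01,1],[0,0,-3,0,1],[0,0,-2.5,0,1],[0,0,-1.5,0,0.6],[0,0,-0.5,0,0.2],[0,0,0,0,-0.3],[0,0,0,0,-0.8],[0,0,0,0,-0.8]],
  ],
)

```text
clock: 14.95
position: [579.4, 123.3, 4.5]
orientation: [-3.14, -0.001, -0.493]
force: [0.4, -1.3, 1.2]
width: 21.9
```

Request:
apply_moves(
  motion=[
    [[0,0,0,0,-0.8],[0,0,0,0,-0.8],[0,0,0,0,-0.8],[0,0,0,0,-0.8],[0,0,1,0,-0.8],[0,0,3,0,-0.8],[0,0,3,0,-0.8],[0,0,0,0,-0.8]],
  ],
)

```text
clock: 15.75
position: [580.8, 123.6, 77.5]
orientation: [-3.137, -0.003, -0.493]
force: [-0.1, 0.5, -0.5]
width: 21.6
```

Request:
apply_moves(
  motion=[
    [[-1,-2,1.5,0.07,-0.8],[-2.1,-4.3,0,0.07,-0.8],[-2.1,-4.3,0,0.07,-0.8],[-2.1,-4.3,0,0.07,-0.8],[-2.1,-4.3,0,0.07,-0.8],[-2.1,-4.3,0,0.07,-0.8],[-0.9,-2.1,0,0.07,-0.8],[0,0,0,0,-0.8]],
  ],
)

```text
clock: 16.55
position: [453.2, -135.8, 88.8]
orientation: [3.142, -0.001, -0.006]
force: [1.4, 0.2, -0.3]
width: 21.7
```

Request:
apply_moves(
  motion=[
    [[0,0,0,0,-0.8],[0,0,0,0,-0.8],[0,0,0,0,-0.8],[0,0,0,0,-0.8],[0,0,0,0,-0.8],[0,0,0,0,-0.8],[0,0,0,0,-0.8],[0,0,0,0,-0.8]],
  ],
)

```text
clock: 17.35
position: [454.7, -132.7, 88.2]
orientation: [-3.142, 0.0, -0.003]
force: [0.2, -0.4, -0.6]
width: 21.8
```

Run:
```python
from h import *
s,m,im=snap('wrist','w8');print(s['clock'],s['position'],s['orientation'],s['joint_vel'].round(3),s['width'])
cv2.imwrite('pics/w8.png',im[:,:,::-1])
```

```text
17.35 [ 454.74083913 -132.72390464   88.18149389] [-3.14157066e+00  4.62169264e-05 -3.07138547e-03] [ 0.001 -0.     0.001 -0.    -0.001  0.001  0.001] 21.845263918575647
```

View pics/w8.png

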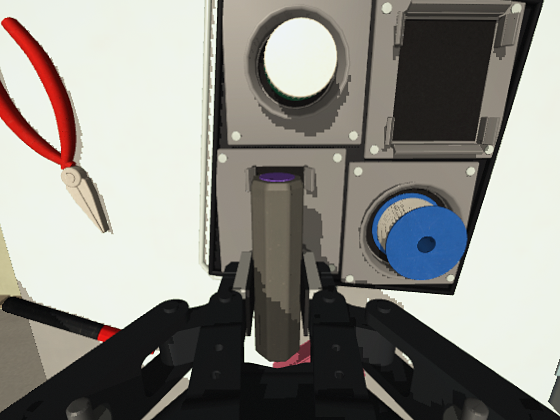

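The torch is straight; its ends show at about (277,180) and (277,360). The rest plate dots are at (222,158) and (338,158). Jar and spool are seated.

Run:
```python
from h import *
im,m=np.load('pics/w8.npy',allow_pickle=True)
im=im.astype(np.uint8)
print('dots',ray(m,[(222,158),(338,157.5)],8).round(1))
print('torch top',ray(m,[(277,181),(277,360),(254,250),(301,250)],106.7).round(1))
print(im[165:190:2,277].tolist(),im[350:368:2,277].tolist())
```

```text
dots [[415.5 -88.2   8. ]
 [498.7 -88.1   8. ]]
torch top [[ 455.   -82.4  106.7]
 [ 454.7 -174.2  106.7]
 [ 444.8 -113.5  106.7]
 [ 465.4 -113.5  106.7]]
[[134, 127, 116], [26, 24, 22], [32, 29, 27], [32, 30, 25], [55, 37, 77], [58, 38, 83], [58, 36, 82], [58, 36, 82], [87, 58, 121], [100, 94, 81], [133, 125, 109], [134, 126, 110], [137, 128, 113]] [[62, 58, 51], [60, 56, 49], [61, 57, 51], [62, 58, 50], [61, 57, 50], [56, 54, 47], [139, 66, 74], [172, 78, 91], [172, 78, 92]]
```

Run:
```python
from h import *
im,m=np.load('pics/w8.npy',allow_pickle=True)
for v,z in[(182,106),(181,104),(172.5,95),(172.5,90),(172.5,86),(361,106.7),(361,100),(361,95)]: print(v,z,ray(m,[(277,v)],z)[0,1].round(1))
t=np.load('pics/top0.npy');mt=manip.camera_model('top')
for lo in(100,140,180):
  for c in blobs(t,(0,0,0),(179,80,lo),30):
    q=c.mean(0)
    if 235<q[0]<280 and 185<q[1]<220: print(lo,rect(mt,c,12),rect(mt,c,21))
```

```text
182 106 -83.0
181 104 -83.1
172.5 95 -81.3
172.5 90 -82.3
172.5 86 -83.1
361 106.7 -174.8
361 100 -181.3
361 95 -186.2
100 [584.526 119.824  96.041  18.19    0.917] [583.643 119.4    95.156  18.022   0.917]
140 [579.592 122.497  98.324  23.336   1.076] [578.754 122.049  97.419  23.121   1.076]
180 [580.393 119.641 103.196  28.873   1.076] [579.548 119.219 102.246  28.608   1.076]
```

The front face resolves to y=-83.1, so the torch centre is about -132.1 against -132.3 for the rest. Correction is +2 mm in x only.

Request:
apply_moves(
  motion=[
    [[0.2,0,-2,0,-0.8],[0,0,-2,0,-0.8],[0,0,-1.5,0,-0.8],[0,0,-1,0,-0.8],[0,0,-0.5,0,-0.8],[0,0,-0.3,0,-0.8],[0,0,0,0,-0.8],[0,0,0,0,-0.8]],
  ],
)

```text
clock: 18.2
position: [457.0, -132.8, 15.6]
orientation: [-3.142, -0.001, -0.003]
force: [0.4, 1.3, -0.6]
width: 21.7
```

Request:
apply_moves(
  motion=[
    [[0,0,-0.1,0,-0.8],[0,0,-0.1,0,-0.8],[0,0,-0.1,0,-0.8],[0,0,0,0,-0.8],[0,0,0,0,-0.8],[0,0,0,0,-0.8],[0,0,0,0,-0.8],[0,0,0,0,-0.8]],
  ],
)

```text
clock: 19.0
position: [456.8, -132.7, 12.4]
orientation: [-3.141, -0.0, -0.003]
force: [-1.0, 1.1, 5.0]
width: 21.7
```

Request:
apply_moves(
  motion=[
    [[0,0,0,0,-0.5],[0,0,0,0,-0.2],[0,0,0,0,0],[0,0,0,0,0],[0,0,1,0,0],[0,0,4,0,0.5],[0,0,4,0,1],[0.4,3,1,0.05,1]],
  ],
)

```text
clock: 19.8
position: [461.8, -105.8, 116.1]
orientation: [3.141, -0.005, 0.042]
force: [0.5, 1.1, -1.9]
width: 83.5
```

Request:
apply_moves(
  motion=[
    [[0.6,4.5,0,0.07,1],[0.6,4.5,0,0.07,1],[0.6,4.5,0,0.07,1],[0.6,4.5,0,0.07,1],[0.6,4.5,0,0.07,1],[0.6,4.5,0,0.05,1],[0.2,3.6,0,0,1],[0,0,0,0,1]],
  ],
)

```text
clock: 20.6
position: [498.5, 208.5, 112.7]
orientation: [-3.141, -0.001, 0.453]
force: [-0.0, 0.1, -0.2]
width: 85.4
```

Request:
apply_moves(
  motion=[
    [[0,0,0,0,1],[0,0,0,0,1],[0,0,0,0,1],[0,0,0,0,1],[0,0,0,0,1],[0,0,0,0,1],[0,0,0,0,1],[0,0,0,0,1]],
  ],
)

```text
clock: 21.4
position: [498.8, 203.2, 112.2]
orientation: [3.142, 0.0, 0.447]
force: [0.1, -0.1, 0.8]
width: 85.4
```

Run:
```python
from h import *
s,m,im=snap('wrist','w9');print(s['clock'],s['position'],s['orientation'],s['joint_vel'].round(3),s['width'])
t=manip.camera('top');np.save('pics/t9.npy',t)
cv2.imwrite('pics/w9.png',np.hstack([cv2.resize(im[:,:,::-1],(400,300)),cv2.resize(t[170:290,260:400,::-1],(350,300),interpolation=cv2.INTER_CUBIC)]))
for c in blobs(im,(95,70,60),(130,255,255),1000): print('box',c.mean(0),rect(m,c,21),rect(m,c,16))
```

```text
21.4 [498.75373721 203.18805062 112.18511172] [3.14158420e+00 1.95421122e-05 4.46871709e-01] [-0.002  0.001 -0.     0.001 -0.001  0.002 -0.001] 85.4486375836553
box [279.34909091 202.52      ] [4.97883e+02 2.09185e+02 4.73460e+01 6.60290e+01 4.46000e-01] [4.98587e+02 2.07789e+02 4.83570e+01 6.74380e+01 4.46000e-01]
box [521.35031847  99.34607219] [610.487 344.29   84.754 128.036   0.71 ] [613.595 345.779  86.563 130.769   0.71 ]
box [370.04468085  24.08510638] [4.99396e+02 3.35788e+02 1.43457e+02 5.45560e+01 4.51000e-01] [5.00132e+02 3.37095e+02 1.46519e+02 5.57210e+01 4.51000e-01]
```

View pics/w9.png

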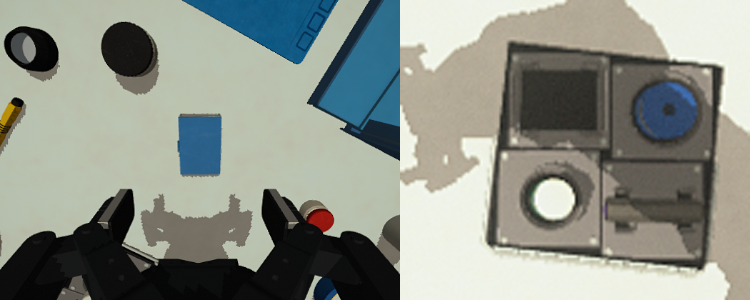

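The torch lies centred across both cheek pairs (605–705 in the right crop). The box is square between the jaws at (498.4,207.7).

Request:
apply_moves(
  motion=[
    [[0,0.4,-3,0,1],[0,0,-3,0,1],[0,0,-2.5,0,1],[0,0,-1.6,0,1],[0,0,-0.8,0,0.9],[0,0,0,0,0.4],[0,0,0,0,-0.1],[0,0,0,0,-0.4]],
  ],
)

```text
clock: 22.3
position: [499.4, 207.6, 4.3]
orientation: [-3.141, -0.002, 0.447]
force: [0.3, 0.2, -1.3]
width: 45.0
```

Request:
apply_moves(
  motion=[
    [[0,0,0,0,-0.4],[0,0,0,0,-0.4],[0,0,0,0,-0.4],[0,0,0,0,-0.4],[0,0,1,0,-0.4],[0,0,3,0,-0.4],[0,0,3,0,-0.4],[0,0,2,0,-0.4]],
  ],
)

```text
clock: 23.1
position: [499.3, 207.4, 95.9]
orientation: [-3.141, -0.002, 0.447]
force: [-0.5, -0.1, -1.0]
width: 44.9
```

Request:
apply_moves(
  motion=[
    [[1,-3.5,0,-0.07,-0.4],[1.2,-4.3,0,-0.07,-0.4],[1.2,-4.3,0,-0.07,-0.4],[1.2,-4.3,0,-0.07,-0.4],[1.2,-4.3,0,-0.07,-0.4],[0.8,-4,0,-0.07,-0.4],[0,0,0,-0.03,-0.4],[0,0,0,0,-0.4]],
  ],
)

```text
clock: 23.9
position: [564.7, -40.7, 93.9]
orientation: [-3.141, -0.0, -0.006]
force: [0.8, 0.7, -0.7]
width: 45.0
```

Request:
apply_moves(
  motion=[
    [[0,0,0,0,-0.4],[0,0,0,0,-0.4],[0,0,0,0,-0.4],[0,0,0,0,-0.4],[0,0,0,0,-0.4],[0,0,0,0,-0.4],[0,0,0,0,-0.4],[0,0,0,0,-0.4]],
  ],
)

```text
clock: 24.7
position: [564.7, -39.8, 93.2]
orientation: [-3.142, 0.0, -0.003]
force: [0.2, 0.2, -1.1]
width: 45.1
```

Run:
```python
from h import *
s,m,im=snap('wrist','w10');print(s['clock'],s['position'],s['orientation'],s['joint_vel'].round(3),s['width'])
cv2.imwrite('pics/w10.png',im[:,:,::-1])
z=s['position'][2]-4+21
for c in blobs(im,(95,70,60),(130,255,255),1000): print('box',c.mean(0),c.min(0),c.max(0),rect(m,c,z))
```

```text
24.7 [564.71199891 -39.75633422  93.18591407] [-3.14156462e+00  5.39934434e-05 -3.06142413e-03] [ 0.002  0.001  0.001 -0.002 -0.001  0.003  0.001] 45.11746699757148
box [275.31083845 284.95296524] [222 215] [329 367] [564.306 -45.898  82.581  46.875   1.561]
```

View pics/w10.png

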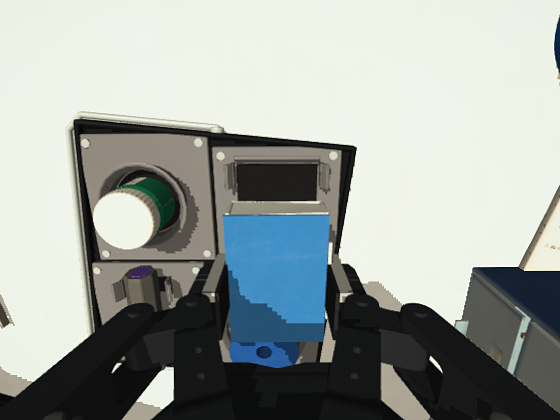

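The box hangs level; its top face spans (224–328, 215–341), with nest dots at (220,156) and (333,156).

Run:
```python
from h import *
im,m=np.load('pics/w10.npy',allow_pickle=True)
print(ray(m,[(220.5,156),(333,155.5)],8).round(1),ray(m,[(276,215),(276,341),(224,278),(328,278)],110.2).round(1))
```

```text
[[523.6   5.4   8. ]
 [605.9   5.5   8. ]] [[564.5  -4.7 110.2]
 [564.2 -70.8 110.2]
 [540.5 -35.3 110.2]
 [588.3 -35.5 110.2]]
```

Request:
apply_moves(
  motion=[
    [[0,-0.1,-2.5,0,-0.4],[0,0,-2,0,-0.4],[0,0,-1.5,0,-0.4],[0,0,-0.9,0,-0.4],[0,0,-0.5,0,-0.4],[0,0,-0.3,0,-0.4],[0,0,-0.1,0,-0.4],[0,0,0,0,-0.4]],
  ],
)

```text
clock: 25.55
position: [565.0, -40.7, 15.6]
orientation: [-3.141, -0.001, -0.003]
force: [0.4, 0.9, -0.8]
width: 45.0
```

Request:
apply_moves(
  motion=[
    [[0,0,-0.1,0,-0.4],[0,0,-0.1,0,-0.4],[0,0,-0.1,0,-0.4],[0,0,0,0,-0.4],[0,0,0,0,-0.4],[0,0,0,0,-0.4],[0,0,0,0,-0.4],[0,0,0,0,-0.4]],
  ],
)

```text
clock: 26.35
position: [564.8, -40.8, 12.3]
orientation: [-3.141, -0.0, -0.003]
force: [-0.9, 1.3, 5.0]
width: 44.9
```

Request:
apply_moves(
  motion=[
    [[0,0,0,0,-0.1],[0,0,0,0,0.15],[0,0,0,0,0.4],[0,0,0,0,0.4],[0,0,1,0,0.4],[0,0,4,0,0.4],[0,0,4,0,0.8],[0,0,4,0,1]],
  ],
)

```text
clock: 27.15
position: [564.4, -41.1, 144.2]
orientation: [3.141, 0.0, -0.004]
force: [-0.2, 0.5, 0.4]
width: 85.0
```

Request:
apply_moves(
  motion=[
    [[-0.5,4,3,0,1],[-0.5,4.5,0,0,1],[-0.5,4.5,0,0,1],[-0.5,4.5,0,0,1],[-0.5,4.5,0,0,1],[0,3,0,0,1],[0,0,0,0,1],[0,0,0,0,1]],
  ],
)

```text
clock: 27.95
position: [539.6, 209.2, 172.4]
orientation: [3.141, -0.0, -0.002]
force: [-0.4, -0.9, -0.0]
width: 85.7
```

Run:
```python
from h import *
s=manip.state();print(s['clock'],s['position'],s['force'])
t=manip.camera('top');w=manip.camera('side')
cv2.imwrite('pics/f.png',np.hstack([cv2.resize(t[130:290,180:400,::-1],(440,320),interpolation=cv2.INTER_CUBIC),cv2.resize(w[150:290,235:390,::-1],(354,320),interpolation=cv2.INTER_CUBIC)]))
```

```text
27.95 [539.59709072 209.23488165 172.43302281] [-0.41332296 -0.85963648 -0.01900034]
```

View pics/f.png

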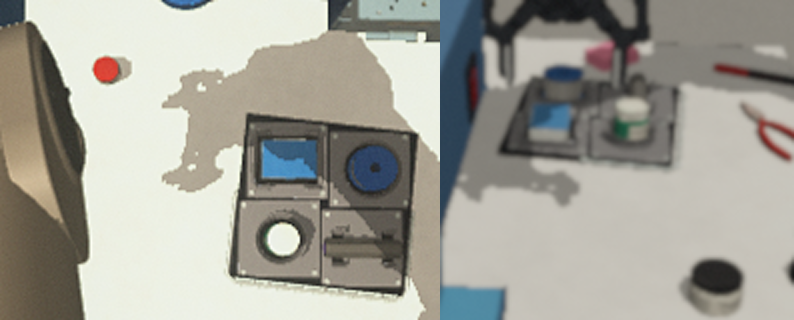

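All four are in place: box flat at (288,160), spool (372,167), jar (283,240) and torch (363,248). The grease and flux jars are untouched. One numeric check of the torch centring, then I hand in.

Run:
```python
from h import *
t=manip.camera('top');m=manip.camera_model('top')
f=6;b=cv2.resize(t[235:275,335:390],None,fx=f,fy=f,interpolation=cv2.INTER_CUBIC)
print('torch row sat/val',cv2.cvtColor(t,cv2.COLOR_RGB2GRAY)[252:256,336:388].mean(0).round().astype(int).tolist())
print(ray(m,[(341.5,254),(381.5,254)],20).round(1))
print(manip.finish_job())
```

```text
torch row sat/val [148, 147, 149, 139, 72, 124, 76, 112, 116, 110, 110, 111, 109, 108, 110, 109, 108, 108, 109, 110, 109, 108, 107, 108, 108, 109, 108, 108, 109, 108, 108, 108, 104, 84, 76, 72, 72, 72, 72, 73, 71, 72, 72, 74, 68, 52, 41, 58, 111, 151, 158, 164]
[[ 456.   -83.6   20. ]
 [ 457.  -181.7   20. ]]
the job is handed in; nothing more can be done
None
```

All four items are in the carrier, set down in the order you asked, and the job is handed in at about 28 s of the 88 s allowed. The hand-in gave no verdict.

- **Placing:** each item was lowered until contact was felt (5–15 N at the wrist) before I let go. No move reading during the job showed more than that.
- **Final pictures (top and side):** the reel is in the wide nest, the paste jar stands in the cup, the box lies flat in its nest and the torch lies between both cheek pairs. The arm was clear of everything. The grease jar stands where it was. I saw the flux jar in its place but did not re-measure it.
- **Torch centring:** its ends measured y = -83.6 and -181.7 mm, so its middle is at -132.6 against about -133 for the rest.
- **Disagreements:**
  - The wrist camera read about 1–2 mm higher in y than the top camera throughout, so I worked from averages.
  - The gripper's width readings were 1–5 mm below the given sizes, most for the box (45 mm against 50). The pictures showed a sound grip each time.

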